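Put the lid on the storage jar

ROBOT

A 6-joint arm with a two-finger parallel gripper is mounted at the origin on the work surface. World frame = base frame: x ahead of the robot, y to its left, z up, the work surface at z = 0. Lengths are in mm, angles in rad, forces in N, time in s.
With the tool pointing down it reaches from about 350 to 775 mm from the base axis. Payload 7.3 kg.
Tool frame: the origin (TCP) lies on the front face of the gripper's body, between the roots of the fingers; the fingertips stand 66 mm ahead of it and the grasp point (between the pads) lies 47 mm ahead of it (bot.tip_extent is the distance from the TCP to the fingertips, in mm); z points along the fingers, y is the line along which they close (so a half turn about z gives the same grasp; the last joint's range is limited). The gripper opens to 92 mm and grips with 3 to 60 N. Pads are 19 mm wide; open, the fingers measure 130 mm over their backs; the gripper's body (75 mm by 190 mm) begins 47 mm behind the grasp point.
Start: joints at [1.09, 0.342, 1.524, -0, 1.275, -0.146], TCP at [172.488, 495.869, 292.241] pointing down, gripper open.
Joint ranges: [-2.53, 2.53], [-0.77, 2.02], [0.04, 2.7], [-1, 4.14], [0.28, 2.66], [-3.11, 3.11]. Speed limits (rad/s): [2.57, 2.57, 3.14, 3.14, 3.14, 3.14].

INTERFACE

Orientations are given as [roll, pitch, yaw] about the fixed x, y, z axes, in that order (R = Rz(yaw) Ry(pitch) Rx(roll)).
In Python, from plant import readout, viewer, order, bot gives the robot as it stands.
- The arm moves only by the shell command python3 -m creep 'ROWS'. ROWS is text: rows parted by semicolons, each of 7 numbers parted by spaces: the shift along the world's x, y, z in m, then the turn, a rotation vector about the world's x, y, z in rad, then the opening in per cent of the stroke, from 0 (shut) to 100 (fully open). A call has 1 to 8 rows; each row shifts and turns the commanded pose from where the row before left it; what a row does not reach is not made up. A row lasts 1/12 s, in which the tool goes at most 41.7 mm and 7.16 degrees, less where a joint would pass 70% of its speed; a pose out of reach is approached as far as the arm can. A call is refused whole if a number of a shift passes 0.0417 or a number of a turn 0.125, either way. A call with a gripper value outside its range is refused whole. The fingers move at their own pace and stop on an object; the grip force is fixed at half the most. Time passes only in rows, so rows that do not move let the fingers close. It gives the time, the measured TCP pose, the force, the opening and the grip force at its end, in the units of the state.
- readout.get_obs(): the state, without advancing time (a new reading comes with each control period).
- viewer.capture(name): name is "scene" or "top" or "wrist"; returns the picture (420x560x3 uint8, red, green, blue); there is no depth.
- viewer.camera_info(name): a dict with "fx", "fy", "cx", "cy" (pixels), "origin" and "rotation" of the camera in the world. Camera axes: x right, y up, looking along -z (the intrinsics and any distortion apply to the point x, -y, -z); pixel columns grow to the right and rows downward; lengths in mm; the calibration is good to about 2 mm. The wrist camera is an equidistant fisheye: a pixel r from the principal point sees the ray r / f radians off the axis. A picture is of the moment at which its call begins: read the wrist's pose just before it. camera_info takes no time and is no camera call; for the wrist camera it gives the pose at the moment of the call.
- order.close_job(): hands the job in; it is judged then, once.
The state is a dict: "time": time; "joint_positions": joint angles; "dq": joint speeds; "tau": joint torques, N m; "tool_pos": TCP position; "tcp_rot": TCP orientation; "contact_force": force on the tool from outside, world axes, zero at the start; "moment": the same for the moment, N m; "grip_width": finger opening in mm; "finger_force": force on a finger pad.
Only numpy, scipy, OpenCV 4.12 (cv2) and the standard library are available. Lean on these libraries where they do the work, as an engineer would, in place of code of your own. Each camera call takes 0.05 s, during which the arm holds its last target. There are 200 camera calls.

TASK

Cover the large clay jar with its own lid, the larger of the two loose lids on the bench: set it on by its knob so that it sits level and fully seated on the rim, then let go. Lower it on rather than dropping it, keep the jar upright, and leave the small lid where it is.

Things in the scene. Friction and masses are not known exactly. Their poses are not given: they have to be found in the camera images.
- lid_knob (a point): Large terracotta lid lying right way up: grasp point on the axis of its knob, z up. From below: plug 86 mm wide, 14 high; plate 140 wide, 9 thick; round knob 28 wide, 36 high. The point is 31 mm above the plate's underside (which rests on the rim), 22 above the plate's top, 45 above the plug's underside, 14 below the knob's top. About 0.35 kg.
- jar_rim (a point): Centre of the mouth of the large open terracotta jar, at rim height, 110 mm above the bench; z up. Mouth 110 mm inside, 124 outside; belly 130. Loose, about 0.9 kg. The lid's plug drops into the mouth with 12 mm to spare all round and its plate then rests on the rim. The large jar and the two lids stand in a row across the bench, in any order.
- small_lid_knob (a point): Small terracotta lid, a bystander that would fall into the large jar: plate 84 mm wide, knob 24 mm wide, its top 54 mm above the bench. Point on the knob's axis, 40 mm above the bench. Beyond the row, farther from the robot, stand its own small open jar (78 mm wide, 75 high) and a white bowl (100 wide, 45 high), not needed either.
Not all that is in view belongs to the job. Leave any green or turquoise look-alike of the part that bears lid_knob alone.

How it is judged:
By the outcome, as a careful person would: the job done as asked, in the order asked, and still so for the second after the job is handed in, with the robot touching nothing.
It also fails if it takes over 38 s, if anything falls off the work surface, if the arm or the gripper's body presses on something with over 40 N, if the wrist force passes 120 N, or if a joint passes its speed limit or range.

## Working session

There is one attempt and no reset: what is moved stays moved. The work goes in short steps, Python scripts to look and compute and a shell command to move; the robot and the scene stay as the last step left them, time stands still between calls to the robot, and variables do not carry over. Pictures are saved under pics/ and viewed, at most 10 in all, crops included, and the job is handed in when it is done.

```bash
mkdir -p pics; python3 - <<'E'
from plant import readout, viewer
import cv2
for n in("scene","top"):
    cv2.imwrite(f"pics/{n}0.png",viewer.capture(n)[:,:,::-1]); i=viewer.camera_info(n); print(n,i)
o=readout.get_obs(); print(o['time'],o['tool_pos'],o['tcp_rot'],o['grip_width'])
E
```

```text
scene {'fx': 415.4183613419995, 'fy': 415.4183613419995, 'cx': 286.1053652801145, 'cy': 208.95611371957122, 'origin': array([ 923.79840722, -387.92407203,  674.20064558]), 'rotation': array([ 0.79893282, -0.00377943,  0.79653289])}
top {'fx': 468.06349446391056, 'fy': 468.06349446391056, 'cx': 278.9526258034074, 'cy': 211.54283148847279, 'origin': array([402.74617818, -12.03262305, 883.97716179]), 'rotation': array([ 0.1334234 ,  0.02144142, -1.58312079])}
0.1 [172.35229748 495.60878089 291.60346719] [-3.14022225e+00 -1.80775963e-04  2.80680557e+00] 91.88407086169317
```

View pics/scene0.png

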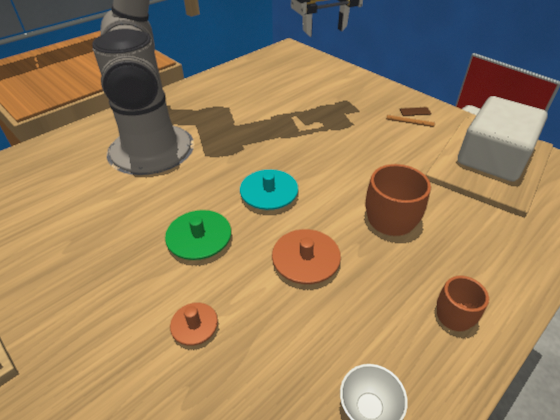

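View pics/top0.png

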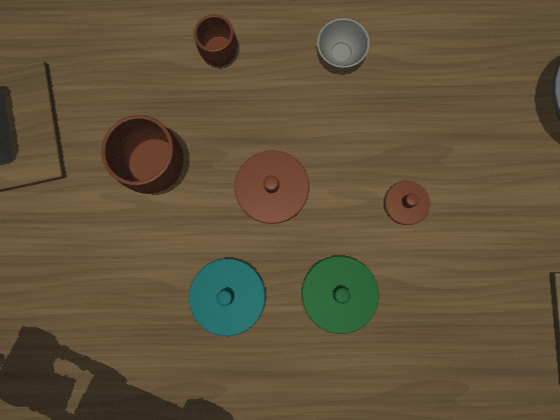

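Candidates for the large lid in the top view are turquoise (227,297), green (341,294), large terracotta (272,186) and small terracotta (408,202). The terracotta one at (272,186), or scene (306,257), fits: it has the right colour and is the larger of the two. The jar's mouth is at about top (139,150) and the small lid is at the right end of the row.

```bash
cat > h.py <<'E'
import numpy as np, cv2
from scipy.spatial.transform import Rotation as Ro
from scipy.optimize import least_squares
from plant import viewer, readout
def cam(n):
    i=viewer.camera_info(n); return i,Ro.from_euler('xyz',i['rotation']).as_matrix(),np.array(i['origin'])
def toz(n,uv,z):
    i,R,o=cam(n); uv=np.atleast_2d(uv).astype(float)
    d=np.c_[(uv[:,0]-i['cx'])/i['fx'],-(uv[:,1]-i['cy'])/i['fy'],-np.ones(len(uv))]@R.T
    return (o+d*((z-o[2])/d[:,2])[:,None])[:,:2]
def proj(n,P):
    i,R,o=cam(n); q=(np.atleast_2d(P)-o)@R
    return np.c_[i['cx']-i['fx']*q[:,0]/q[:,2],i['cy']+i['fy']*q[:,1]/q[:,2]]
def blob(im,seed):
    h=cv2.cvtColor(im,cv2.COLOR_RGB2HSV)
    m=((((h[...,0]<9)|(h[...,0]>174))&(h[...,1]>115))*255).astype(np.uint8)
    n,l=cv2.connectedComponents(m); k=(l==l[seed[1],seed[0]]).astype(np.uint8)
    return max(cv2.findContours(k,cv2.RETR_EXTERNAL,cv2.CHAIN_APPROX_NONE)[0],key=cv2.contourArea)[:,0]
def circ(p,r=None):
    c=p.mean(0)
    f=lambda x:np.hypot(*(p-x[:2]).T)-(r or x[2])
    s=least_squares(f,[*c,r or 60],loss='soft_l1',f_scale=1.5); return s.x,np.sqrt(np.mean(s.fun**2))
E
cat > a.py <<'E'
from h import *
S={'top':dict(lid=(255,195),small=(395,208),jar=(150,155)),'scene':dict(lid=(290,262),small=(180,330),jar=(395,215))}
for n in S:
    im=cv2.imread(f'pics/{n}0.png')[:,:,::-1].copy(); o=cam(n)[2]
    for k,s in S[n].items():
        z={'lid':23,'small':23,'jar':110}[k]; b=blob(im,s); p=toz(n,b,z)
        if k=='jar':
            # rim forms the side of the outline away from the camera
            d=p.mean(0)-o[:2]; d/=np.hypot(*d); c=p[(p@d).argmax()]-62*d
            for _ in range(5):
                q=p[(p-c)@d>10]; x,e=circ(q,62); c=x[:2]
        else: x,e=circ(p)
        print(n,k,x.round(1),e.round(2),len(b))
        a=np.linspace(0,6.3,60); r=62 if k=='jar' else x[2]
        g=proj(n,np.c_[x[0]+r*np.cos(a),x[1]+r*np.sin(a),0*a+z])
        cv2.polylines(im,[g.round().astype(int)],1,(255,255,0),1)
    c=im[100:240,60:330] if n=='top' else im[140:300,250:450]
    cv2.imwrite(f'pics/{n}_c.png',cv2.resize(c[:,:,::-1],None,fx=2.8,fy=2.8))
t=cv2.imread('pics/top_c.png'); 
E
python3 a.py
```

```text
top lid [561.   10.6 530.8] 76.97 1956
top small [561.   10.6 530.8] 76.97 1956
top jar [856.9 381.7  62. ] 46.9 1956
scene lid [  40.8  459.8 1007.4] 164.85 1956
scene small [  40.8  459.8 1007.4] 164.85 1956h.py:20: RuntimeWarning: Mean of empty slice.
  c=p.mean(0)
  ret = um.true_divide(
Traceback (most recent call last):
  File "a.py", line 11, in <module>
    q=p[(p-c)@d>10]; x,e=circ(q,62); c=x[:2]
                         ~~~~^^^^^^
  File "h.py", line 22, in circ
    s=least_squares(f,[*c,r or 60],loss='soft_l1',f_scale=1.5); return s.x,np.sqrt(np.mean(s.fun**2))
ValueError: Initial guess is outside of provided bounds
```

View pics/top_c.png

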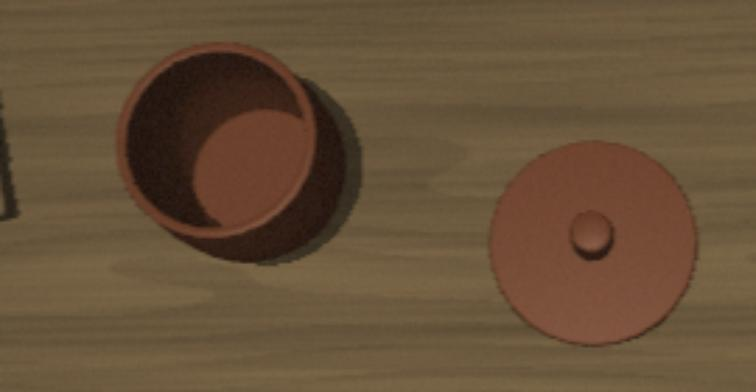

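The crop confirms the terracotta lid, with its knob at crop (592,230), and the jar mouth at crop (217,140). The colour mask missed, so I'll check the pixel values.

```bash
sed -i "s/    h=cv2.*/    f=im.astype(float)+1/; s/    m=((.*/    m=((f[...,0]\/f[...,1]>1.55)*255).astype(np.uint8)/; s/    n,l=/    assert m[seed[1],seed[0]]; n,l=/" h.py
python3 - <<'E'
import cv2
t=cv2.imread('pics/top0.png')[:,:,::-1];s=cv2.imread('pics/scene0.png')[:,:,::-1]
print(t[195,255],t[208,395],t[165,150],t[230,255],s[262,290],s[300,290],s[330,180],s[215,395])
E
python3 a.py
```

```text
[121  78  58] [117  75  56] [109  66  47] [109  89  63] [196 110  67] [191 154 101] [202 117  73] [101  59  37]Traceback (most recent call last):
  File "a.py", line 6, in <module>
    z={'lid':23,'small':23,'jar':110}[k]; b=blob(im,s); p=toz(n,b,z)
                                            ~~~~^^^^^^
  File "h.py", line 17, in blob
    assert m[seed[1],seed[0]]; n,l=cv2.connectedComponents(m); k=(l==l[seed[1],seed[0]]).astype(np.uint8)
           ~^^^^^^^^^^^^^^^^^
AssertionError
```

```bash
sed -i "s/>1.55/>1.4/" h.py; python3 a.py
```

```text
top lid [566.6  18.5  68.5] 0.56 208
top small [ 532.2 -231.8   40.6] 0.47 124
top jar [617.1 244.2  62. ] 0.63 225
scene lid [569.4  18.1  69.8] 0.9 176
scene small [ 538.8 -234.6   41.1] 0.71 129
scene jar [619.8 245.4  62. ] 0.85 199
```

```bash
python3 -c "
import cv2,numpy as np
a=cv2.imread('pics/top_c.png');b=cv2.imread('pics/scene_c.png');b=cv2.resize(b,(400,320));a=cv2.resize(a,(540,280))
c=np.zeros((600,540,3),np.uint8);c[:280]=a;c[280:,:400]=b;cv2.imwrite('pics/both.png',c)"
```

```text
(no output)
```

View pics/both.png

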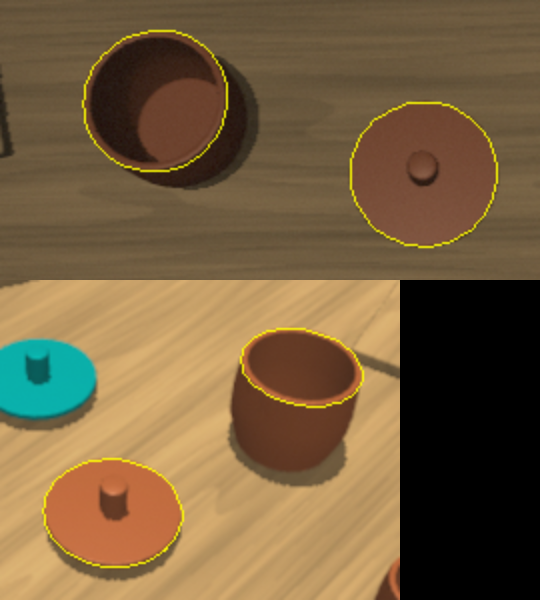

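The fits agree to about 2–3 mm between views: lid (568,18), jar (618.5,245), small lid (535,-233). Next I'll move above the lid.

```bash
R='';python3 -m creep '0.0247 -0.0298 0 0 0 0 100;0.0247 -0.0298 0 0 0 0 100;0.0247 -0.0298 0 0 0 0 100;0.0247 -0.0298 0 0 0 0 100;0.0247 -0.0298 0 0 0 0 100;0.0247 -0.0298 0 0 0 0 100;0.0247 -0.0298 0 0 0 0 100;0.0247 -0.0298 0 0 0 0 100'; python3 -m creep '0.0247 -0.0298 0 0 0 0 100;0.0247 -0.0298 0 0 0 0 100;0.0247 -0.0298 0 0 0 0 100;0.0247 -0.0298 0 0 0 0 100;0.0247 -0.0298 0 0 0 0 100;0.0247 -0.0298 0 0 0 0 100;0.0247 -0.0298 0 0 0 0 100;0.0247 -0.0298 0 0 0 0 100'
```

```text
time: 0.77
tool_pos: [370.8, 255.8, 292.1]
tcp_rot: [-3.141, -0.0, 2.807]
contact_force: [0.2, -0.0, -0.1]
grip_width: 91.9
finger_force: 0.0
time: 1.43
tool_pos: [568.5, 17.3, 291.8]
tcp_rot: [3.142, -0.001, 2.806]
contact_force: [0.5, 0.6, 0.8]
grip_width: 91.7
finger_force: 0.0
```

```bash
python3 -m creep '0 0 -0.03 0 0 0 100;0 0 -0.03 0 0 0 100;0 0 -0.03 0 0 0 100;0 0 -0.03 0 0 0 100;0 0 0 0 0 0 100;0 0 0 0 0 0 100'; python3 - <<'E'
from h import *
i=viewer.camera_info('wrist'); im=viewer.capture('wrist'); np.save('w.npy',im)
R=Ro.from_euler('xyz',i['rotation']).as_matrix();o=np.array(i['origin']);print(i)
def pw(P):
    q=(np.atleast_2d(P)-o)@R; v=np.c_[q[:,0],-q[:,1],-q[:,2]]; rr=np.hypot(v[:,0],v[:,1]); t=np.arctan2(rr,v[:,2])
    return np.c_[i['cx']+i['fx']*t*v[:,0]/rr,i['cy']+i['fy']*t*v[:,1]/rr]
a=np.linspace(0,6.28,60)
c=im.copy()
for r,z in((70,23),(14,55)):
    cv2.polylines(c,[pw(np.c_[568+r*np.cos(a),18+r*np.sin(a),0*a+z]).round().astype(int)],1,(255,255,0),1)
cv2.imwrite('pics/w1.png',c[:,:,::-1])
E
```

```text
time: 1.93
tool_pos: [566.9, 19.1, 171.2]
tcp_rot: [-3.141, -0.004, 2.807]
contact_force: [0.1, -0.1, 1.0]
grip_width: 91.5
finger_force: 0.0
{'fx': 325.19226210127806, 'fy': 325.19226210127806, 'cx': 278.8856971174608, 'cy': 203.7995978890084, 'origin': array([486.65901128,  46.28738492, 264.78812619]), 'rotation': array([-3.12973303e-01,  5.74636988e-04,  1.23425198e+00])}
```

View pics/w1.png

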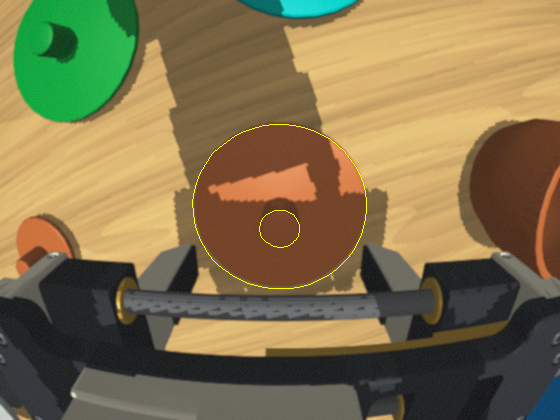

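The wrist view shows the lid's outline matching the estimate (centre ≈ (280,207)), with the knob at (280,225) centred between the fingers at (170,·) and (390,·). I'll descend to TCP z ≈ 94 and close.

```bash
python3 -m creep '0.001 -0.001 -0.02 0 0 0 100;0 0 -0.02 0 0 0 100;0 0 -0.015 0 0 0 100;0 0 -0.012 0 0 0 100;0 0 -0.008 0 0 0 100;0 0 -0.002 0 0 0 100;0 0 0 0 0 0 100;0 0 0 0 0 0 100'; python3 -m creep '0 0 0 0 0 0 0;0 0 0 0 0 0 0;0 0 0 0 0 0 0;0 0 0 0 0 0 0;0 0 0 0 0 0 0;0 0 0 0 0 0 0;0 0 0 0 0 0 0;0 0 0 0 0 0 0'
```

```text
time: 2.65
tool_pos: [569.5, 18.0, 96.6]
tcp_rot: [3.141, 0.002, 2.807]
contact_force: [0.2, -0.2, 0.8]
grip_width: 91.5
finger_force: 0.0
time: 3.32
tool_pos: [568.7, 18.1, 95.2]
tcp_rot: [3.142, -0.0, 2.807]
contact_force: [0.0, -0.6, 0.1]
grip_width: 43.1
finger_force: 0.0
```

```bash
python3 -m creep '0 0 0 0 0 0 0;0 0 0 0 0 0 0;0 0 0 0 0 0 0;0 0 0 0 0 0 0;0 0 0 0 0 0 0;0 0 0 0 0 0 0;0 0 0 0 0 0 0;0 0 0 0 0 0 0'; python3 -m creep '0 0 0.005 0 0 0 0;0 0 0.01 0 0 0 0;0 0 0.015 0 0 0 0;0 0 0.02 0 0 0 0;0 0 0.02 0 0 0 0;0 0 0.02 0 0 0 0;0 0 0.02 0 0 0 0;0 0 0.02 0 0 0 0'; python3 -m creep '0 0 0.02 0 0 0 0;0 0 0.02 0 0 0 0;0 0 0.01 0 0 0 0;0 0 0 0 0 0 0;0 0 0 0 0 0 0;0 0 0 0 0 0 0'
```

```text
time: 3.98
tool_pos: [568.7, 18.1, 95.2]
tcp_rot: [3.141, 0.0, 2.807]
contact_force: [-0.3, 1.2, -0.3]
grip_width: 27.0
finger_force: 30.0
time: 4.65
tool_pos: [568.2, 18.0, 226.8]
tcp_rot: [-3.141, -0.0, 2.807]
contact_force: [0.5, 0.2, -3.7]
grip_width: 27.3
finger_force: 30.0
time: 5.15
tool_pos: [568.0, 18.1, 273.9]
tcp_rot: [-3.141, -0.003, 2.807]
contact_force: [0.1, -1.0, -4.2]
grip_width: 27.3
finger_force: 30.0
```

```bash
python3 -m creep '0.003 0.014 0 0 0 0 0;0.006 0.028 0 0 0 0 0;0.007 0.031 0 0 0 0 0;0.008 0.036 0 0 0 0 0;0.008 0.036 0 0 0 0 0;0.007 0.033 0 0 0 0 0;0.007 0.029 0 0 0 0 0;0.0045 0.02 0 0 0 0 0'; python3 -m creep '0 0 -0.02 0 0 0 0;0 0 -0.015 0 0 0 0;0 0 0 0 0 0 0;0 0 0 0 0 0 0;0 0 0 0 0 0 0'; python3 - <<'E'
from h import *
i=viewer.camera_info('wrist'); im=viewer.capture('wrist')
R=Ro.from_euler('xyz',i['rotation']).as_matrix();o=np.array(i['origin'])
t=readout.get_obs()['tool_pos']; print(t)
def pw(P):
    q=(np.atleast_2d(P)-o)@R; v=np.c_[q[:,0],-q[:,1],-q[:,2]]; rr=np.hypot(v[:,0],v[:,1]); th=np.arctan2(rr,v[:,2])
    return np.c_[i['cx']+i['fx']*th*v[:,0]/rr,i['cy']+i['fy']*th*v[:,1]/rr]
a=np.linspace(0,6.28,60); s=viewer.capture('scene'); w=im.copy(); zb=t[2]-95+23
for (x,y),r,z,c in(((t[0],t[1]),70,zb,(255,255,0)),((618.5,245),62,110,(0,255,255)),((618.5,245),55,110,(0,255,255))):
    P=np.c_[x+r*np.cos(a),y+r*np.sin(a),0*a+z]
    cv2.polylines(w,[pw(P).round().astype(int)],1,c,1); cv2.polylines(s,[proj('scene',P).round().astype(int)],1,c,1)
s=cv2.resize(s[60:270,280:480],None,fx=2,fy=2)
w=cv2.resize(w[:,100:460],(360,420)); cv2.imwrite('pics/p1.png',np.hstack([w,s])[:,:,::-1])
E
```

```text
time: 5.82
tool_pos: [618.7, 248.0, 272.9]
tcp_rot: [-3.141, -0.003, 2.809]
contact_force: [0.1, -0.4, -4.5]
grip_width: 27.5
finger_force: 30.0
time: 6.23
tool_pos: [619.4, 244.8, 240.3]
tcp_rot: [-3.142, -0.0, 2.806]
contact_force: [0.0, -0.5, -3.5]
grip_width: 27.3
finger_force: 30.0
[619.61017037 244.81401711 240.99110531]
```

View pics/p1.png

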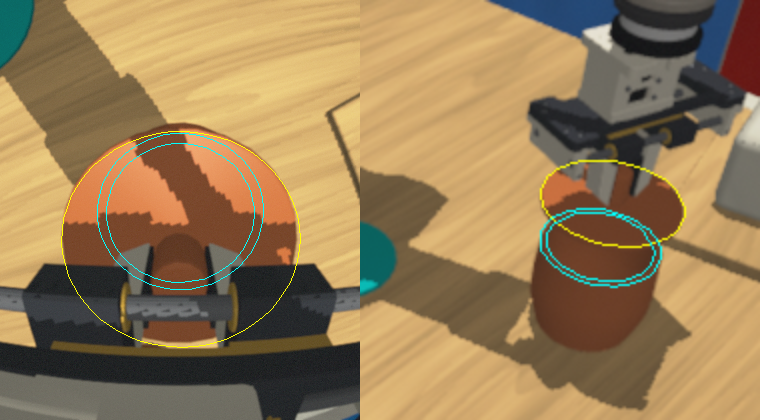

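The lid is held level and sits over the mouth; both overlays match. Seated TCP z should be about 191, so I'll lower to about 195 and then go gently.

```bash
python3 -m creep '-0.001 0 -0.01 0 0 0 0;0 0 -0.01 0 0 0 0;0 0 -0.01 0 0 0 0;0 0 -0.008 0 0 0 0;0 0 -0.005 0 0 0 0;0 0 -0.002 0 0 0 0;0 0 0 0 0 0 0;0 0 0 0 0 0 0'; python3 -m creep '0 0 -0.001 0 0 0 0;0 0 -0.001 0 0 0 0;0 0 0 0 0 0 0;0 0 0 0 0 0 0'
```

```text
time: 7.0
tool_pos: [618.4, 245.1, 195.4]
tcp_rot: [3.141, 0.0, 2.807]
contact_force: [-0.6, 0.2, -3.1]
grip_width: 27.8
finger_force: 30.0
time: 7.33
tool_pos: [618.2, 245.1, 193.4]
tcp_rot: [3.141, 0.0, 2.807]
contact_force: [0.5, -0.3, -3.3]
grip_width: 27.4
finger_force: 30.0
```

```bash
python3 -m creep '0 0 -0.001 0 0 0 0;0 0 0 0 0 0 0;0 0 0 0 0 0 0'; python3 -m creep '0 0 -0.001 0 0 0 0;0 0 0 0 0 0 0;0 0 0 0 0 0 0'
```

```text
time: 7.58
tool_pos: [618.2, 245.1, 192.2]
tcp_rot: [3.142, -0.0, 2.807]
contact_force: [0.9, -0.5, -3.7]
grip_width: 27.4
finger_force: 30.0
time: 7.83
tool_pos: [618.2, 245.1, 191.3]
tcp_rot: [3.141, 0.0, 2.807]
contact_force: [0.5, -0.0, -4.3]
grip_width: 27.4
finger_force: 30.0
```

```bash
python3 -m creep '0 0 -0.0007 0 0 0 0;0 0 0 0 0 0 0;0 0 0 0 0 0 0'; python3 -m creep '0 0 -0.0007 0 0 0 0;0 0 0 0 0 0 0;0 0 0 0 0 0 0'
```

```text
time: 8.08
tool_pos: [618.2, 245.1, 191.2]
tcp_rot: [3.141, 0.001, 2.807]
contact_force: [-1.8, -1.1, 2.0]
grip_width: 27.6
finger_force: 30.0
time: 8.33
tool_pos: [618.2, 245.1, 191.1]
tcp_rot: [3.141, 0.001, 2.807]
contact_force: [-3.7, -1.4, 5.8]
grip_width: 27.6
finger_force: 30.0
```

Contact came at 191.2, as predicted for a full seat. I'll release slowly and retreat.

```bash
python3 -m creep '0 0 0 0 0 0 40;0 0 0 0 0 0 50;0 0 0 0 0 0 60;0 0 0 0 0 0 70;0 0 0 0 0 0 80;0 0 0 0 0 0 80;0 0 0 0 0 0 80;0 0 0 0 0 0 80'; python3 -m creep '0 0 0.005 0 0 0 80;0 0 0.01 0 0 0 80;0 0 0.02 0 0 0 80;0 0 0.03 0 0 0 80;0 0 0.03 0 0 0 80;0 0 0.02 0 0 0 80;0 0 0 0 0 0 80;0 0 0 0 0 0 80'; python3 - <<'E'
from h import *
a=np.linspace(0,6.28,60); L=[]
for n,(y,x) in (('scene',(110,330)),('top',(80,80))):
    s=viewer.capture(n)
    P=np.c_[618.5+70*np.cos(a),245+70*np.sin(a),0*a+119]
    cv2.polylines(s,[proj(n,P).round().astype(int)],1,(255,255,0),1)
    L.append(cv2.resize(s[y:y+140,x:x+130],None,fx=3,fy=3))
cv2.imwrite('pics/f.png',np.hstack(L)[:,:,::-1])
E
```

```text
time: 9.0
tool_pos: [618.2, 245.1, 189.8]
tcp_rot: [3.142, -0.0, 2.807]
contact_force: [0.4, -0.1, -0.4]
grip_width: 72.3
finger_force: 0.0
time: 9.67
tool_pos: [618.5, 245.2, 307.2]
tcp_rot: [3.139, 0.003, 2.807]
contact_force: [-0.0, -0.5, 0.7]
grip_width: 73.4
finger_force: 0.0
```

View pics/f.png

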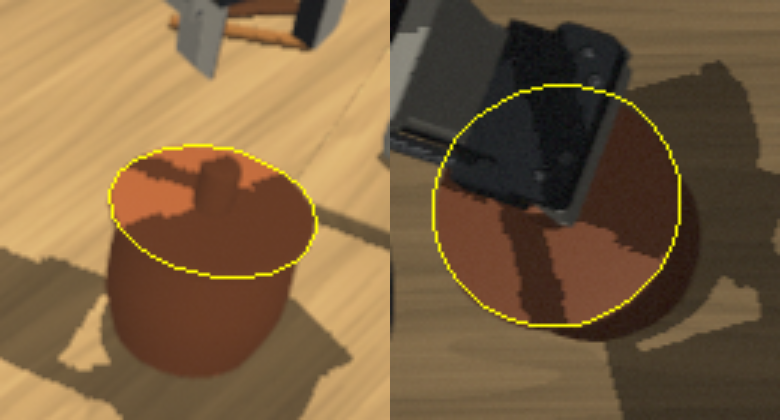

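The lid's edge coincides with the predicted level, seated ring in both views, the jar is upright, and the gripper is clear.

```bash
python3 -c "
from plant import order; print(order.close_job())"
```

```text
the job is handed in; nothing more can be done
None
```

The large lid is on the large jar: it was lowered on by its knob, sits level and fully seated in both final camera views, and was released. The job was handed in at about 10 s; the jar is upright and the small lid was not touched.

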